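Serve two chocolates from the rocker dispenser

ROBOT

A 7-joint arm with a two-finger parallel gripper is mounted at the origin on a cart in front of the work surface, level with it; the furniture and walls round the work are solid. World frame = base frame: x ahead of the robot, y to its left, z up, the work surface at z = 0. Lengths are in mm, angles in rad, forces in N, time in s.
With the tool pointing down it reaches from about 400 to 900 mm from the base axis. Payload 5.5 kg.
Tool frame: the origin (TCP) lies on the mounting face of the last link; the fingertips stand 173 mm ahead of it and the grasp point (between the pads) lies ahead of it (hold_point_z is the z of the grasp point in the tool frame, in mm); z points along the fingers, y is the line along which they close (so a half turn about z gives the same grasp; the last joint's range is limited). The gripper opens to 85 mm and grips with 20 to 120 N. Pads are 22 mm wide; open, the fingers measure 114 mm over their backs; the gripper's body (76 mm by 85 mm) begins 54 mm behind the grasp point. The pads swing forward as they close: fully open they stand 13 mm farther back than shut.
Start: joints at [-1.003, 0.501, -0.427, 1.55, 0.221, 1.138, -0.21], TCP at [195.034, 620.047, 404.71] pointing down, gripper open.
Joint ranges: [-2.88, 2.88], [-0.31, 2.03], [-1.54, 1.56], [0.2, 2.42], [-1.41, 4.55], [0.19, 2.02], [-2.57, 2.57]. Speed limits (rad/s): [2.57, 2.57, 3.14, 3.14, 3.14, 3.14, 3.14].

INTERFACE

Orientations are given as a rotation vector (axis times angle).
In Python, from workcell import * gives the robot as it stands.
- The arm moves only by the tool move_arm, never from a script. Its argument "rows" is a list of rows, each an object of numbers: "dx", "dy", "dz": the shift along the tool's x, y, z in m; "rx", "ry", "rz": the turn, a rotation vector about the tool's x, y, z in rad; "hand": the closure, from -1 (fully open) to 1 (shut). In form: [{"dx": .., "dy": .., "dz": .., "rx": .., "ry": .., "rz": .., "hand": ..}, ...]. A call has 1 to 8 rows; each row is the pose to reach, as a shift and turn from the pose commanded when the call began, along the tool's axes at that moment; what a row does not reach only later rows make up. A row lasts 1/8 s, in which the tool goes at most 62.5 mm and 10.7 degrees, less where a joint would pass 70% of its speed; a pose out of reach is approached as far as the arm can. A call with a gripper value outside its range is refused whole. The fingers move at their own pace and stop on an object; the grip force is fixed at half the most. Time passes only in rows, so rows that repeat a pose let the fingers close. It gives the time, the measured TCP pose, the force, the opening and the grip force at its end, in the units of the state.
- read_state(): the state, without advancing time (a new reading comes with each control period).
- capture(name): name is "scene" or "top" or "wrist"; returns (picture, depth): 400x640x3 uint8, red, green, blue; 400x640 float32, mm along the optical axis (not along the pixel's ray), 0 where there is no reading.
- camera_params(name): a dict with "fx", "fy", "cx", "cy" (pixels), "T" (4x4, takes a point from camera to world coordinates). Camera axes: x right, y down, z forward; pixel columns grow to the right and rows downward; lengths in mm; the calibration is good to about 2 mm. A picture is of the moment at which its call begins: read the wrist's pose just before it. camera_params takes no time and is no camera call; for the wrist camera it gives the pose at the moment of the call.
- finish_job(): hands the job in; it is judged then, once.
The state is a dict: "time": time; "qpos": joint angles; "joint_velocities": joint speeds; "effort": joint torques, N m; "eef_pos": TCP position; "tool_rot": TCP orientation; "wrist_force": force on the tool from outside, world axes, zero at the start; "torque": the same for the moment, N m; "gripper_width": opening from 0.0 (shut) to 1.0 (fully open); "grasp_force": force on a finger pad.
Only numpy, scipy, OpenCV 4.12 (cv2) and the standard library are available. Lean on these libraries where they do the work, as an engineer would, in place of code of your own. Each camera call takes 0.05 s, during which the arm holds its last target. There are 200 camera calls.

TASK

Two foil-wrapped chocolates go out with the next order. Push the empty steel bowl along the counter until it sits home against the dispenser's curved rest, under the end of the chute; then press the dispenser's wooden paddle all the way down, keep it down until a chocolate has dropped into the bowl and let the paddle rise fully, then do the same once more, so that exactly two chocolates lie in the bowl, still in its rest. Only touch, push and press: do not lift or tip the bowl, do not touch the chocolates, spill none on the counter, and leave the cups and other things where they stand.

Things in the scene. Friction and masses are not known exactly. Their poses are not given: they have to be found in the camera images.
- dispenser: chocolate dispenser, fixed on the counter: wooden foot board and posts, steel chute with clear walls, sloping 16 degrees; 33 mm channel, lower end at x = -75 mm, upper at +93 mm, all of it below 165 mm. Origin on the counter under the chute's centre line; -x is the way out of the chute, +x uphill; the paddle is on the -y side, toward the robot
- bowl_seat (a point): point on the counter, 110 mm along the dispenser's -x, where the bowl's middle belongs: centre of the bowl rest, a curved steel band below the chute's end (inner radius 62 mm, 40 to 60 mm above the counter, about 45 degrees to either side, open toward -x). The bowl enters along the dispenser's +x
- chute_lip (a point): middle of the chute floor's lower edge, where chocolates roll out, 76 mm above the counter, 35 mm from bowl_seat
- rocker (a joint): angle of the rocking lever: 0 at rest (paddle up, gate shut), 0.70 at its stop (paddle down, gate lifted). A spring brings it back; the paddle needs about 2 N to start, 8 N at the stop. Above about 0.57 the gate frees the lowest chocolate, which takes up to 1 s to roll out (let up too soon, the gate catches it); a pin holds back the next, which rolls to the gate when the lever is up
- paddle_top (a point): middle of the paddle's upper face (moves with it): wooden pad 40 x 36 x 9 mm beside the chute, 95 mm from its centre line. At rest 156 mm above the counter, sloping up away from the chute by 0.33 rad (and with the chute's 16 degrees along it); at the stop 49 mm lower, sloping the other way, 11 mm farther from the chute and 14 mm toward its uphill end
- gate_tip (a point): bottom edge of the gate blade on the lever's other end, in the chute just in front of the lowest chocolate; it rises 24 mm when the paddle is pressed to the stop
- bowl: small round steel bowl, 119 mm across the rim, 57 mm high, narrowing to a base 66 mm across, 0.16 kg, sliding easily; empty at the start. Origin at the centre of its underside, z up
- chocolate_1_center (a point): centre of a foil-wrapped chocolate ball, 30 mm across, 20 g; the lowest in the chute, against the gate
- chocolate_2_center (a point): centre of a foil-wrapped chocolate ball, 30 mm across, 20 g; the second in the chute
- chocolate_3_center (a point): centre of a foil-wrapped chocolate ball, 30 mm across, 20 g; the third in the chute
- chocolate_4_center (a point): centre of a foil-wrapped chocolate ball, 30 mm across, 20 g; the fourth in the chute
- chocolate_5_center (a point): centre of a foil-wrapped chocolate ball, 30 mm across, 20 g; the last, uppermost in the chute
- card_terminal: orange card terminal, 76 x 170 x 62 mm; leave alone. Origin at the centre of its underside
- teaspoon: steel teaspoon, 140 mm long; leave alone. Origin at the centre of its underside
- cup_a: white espresso cup, 58 x 85 x 56 mm; leave alone. Origin at the centre of its underside
- cup_b: white espresso cup, 63 x 89 x 50 mm; leave alone. Origin at the centre of its underside
- pager: white guest pager, 76 x 62 x 26 mm; leave alone. Origin at the centre of its underside
- order_pad: blue spiral notebook, 120 x 89 x 14 mm; leave alone. Origin at the centre of its underside

How it is judged (in metres and radians):
On the way, in this order (a step that is already met when the one before it is completed fails the run):
1. the empty bowl stands home in the curved rest, with the lever at rest and all chocolates still in the chute (horizontal distance between bowl and bowl_seat below 0.012 m and angle between bowl's own z axis and vertical below 0.1 rad and value of joint rocker below 0.06 rad and x of each of chocolate_1_center, chocolate_2_center, chocolate_3_center, chocolate_4_center, chocolate_5_center in the frame of dispenser above -0.07 m and height (world z) of each of chocolate_1_center, chocolate_2_center, chocolate_3_center, chocolate_4_center, chocolate_5_center above 0.08 m), for 0.2 s.
2. the first chocolate lies in the bowl, the lever is fully up again and the second chocolate is still in the chute (horizontal distance between chocolate_1_center and bowl below 0.05 m and height (world z) of chocolate_1_center below 0.06 m and value of joint rocker below 0.06 rad and horizontal distance between bowl and bowl_seat below 0.012 m and angle between bowl's own z axis and vertical below 0.1 rad and x of each of chocolate_2_center, chocolate_3_center, chocolate_4_center, chocolate_5_center in the frame of dispenser above -0.07 m and height (world z) of each of chocolate_2_center, chocolate_3_center, chocolate_4_center, chocolate_5_center above 0.08 m), for 0.2 s.
3. the second chocolate has dropped into the bowl too (horizontal distance between each of chocolate_1_center, chocolate_2_center and bowl below 0.05 m and height (world z) of each of chocolate_1_center, chocolate_2_center below 0.06 m), for 0.2 s.
At the end, for the whole second after the job is handed in: The bowl stands level and still in its rest (its middle within 12 mm of bowl_seat), exactly the first two chocolates lie in it, the other three are still in the chute, and the lever is back at rest (below 0.06 rad) (all of step 3 and horizontal distance between bowl and bowl_seat below 0.012 m and angle between bowl's own z axis and vertical below 0.1 rad and value of joint rocker below 0.06 rad and x of each of chocolate_3_center, chocolate_4_center, chocolate_5_center in the frame of dispenser above -0.07 m and height (world z) of each of chocolate_3_center, chocolate_4_center, chocolate_5_center above 0.08 m and linear speed of bowl below 0.02 m/s); the robot touches nothing.
It fails at once if the bowl is lifted or tipped (height (world z) of bowl above 0.012 m or angle between bowl's own z axis and vertical above 0.35 rad).
It fails at once if the robot touches a chocolate (contact force between any of the fingers, the arm and chocolate_1 above 0.3 N or contact force between any of the fingers, the arm and chocolate_2 above 0.3 N or contact force between any of the fingers, the arm and chocolate_3 above 0.3 N or contact force between any of the fingers, the arm and chocolate_4 above 0.3 N or contact force between any of the fingers, the arm and chocolate_5 above 0.3 N).
It fails at once if a chocolate falls beside the bowl ((height (world z) of chocolate_1_center below 0.06 m and horizontal distance between chocolate_1_center and bowl above 0.06 m) or (height (world z) of chocolate_2_center below 0.06 m and horizontal distance between chocolate_2_center and bowl above 0.06 m) or (height (world z) of chocolate_3_center below 0.06 m and horizontal distance between chocolate_3_center and bowl above 0.06 m) or (height (world z) of chocolate_4_center below 0.06 m and horizontal distance between chocolate_4_center and bowl above 0.06 m) or (height (world z) of chocolate_5_center below 0.06 m and horizontal distance between chocolate_5_center and bowl above 0.06 m)).
It fails at once if another thing on the counter is pushed away (distance of any of card_terminal, teaspoon, cup_a, cup_b, pager, order_pad from where it was at the start of the episode above 0.025 m).
It also fails if it takes over 69 s, if anything falls off the work surface, if the arm or the gripper's body presses on something with over 40 N, if the wrist force passes 120 N, or if a joint passes its speed limit or range.

## Working session

There is one attempt and no reset: what is moved stays moved. The work goes in short steps, Python scripts to look and compute and a tool call to move; the robot and the scene stay as the last step left them, time stands still between calls to the robot, and variables do not carry over. Pictures are saved under pics/ and viewed, at most 10 in all, crops included, and the job is handed in when it is done.

Besides the shell and the picture viewer there is one more tool, called after "Request:" as name(argument=value, ...) on one line, values as JSON. move_arm: Moves the arm, as the interface text tells. Its arguments: {"type":"object","properties":{"rows":{"type":"array","items":{"type":"object","properties":{"dx":{"type":"number"},"dy":{"type":"number"},"dz":{"type":"number"},"rx":{"type":"number"},"ry":{"type":"number"},"rz":{"type":"number"},"hand":{"type":"number"}}}}},"required":["rows"]}

```bash
mkdir -p pics; cat > h.py <<'E'
from workcell import *
import numpy as np, cv2
def cloud(name):
    p,d=capture(name); c=camera_params(name)
    v,u=np.mgrid[0:400,0:640]
    P=np.stack([(u-c['cx'])/c['fx']*d,(v-c['cy'])/c['fy']*d,d],-1)
    T=np.array(c['T']); W=P@T[:3,:3].T+T[:3,3]; W[d==0]=np.nan
    return p,W
E
python3 - <<'E'
from h import *
s=read_state();print(s)
for n in ['scene','top']:
    p,W=cloud(n); np.save(n+'.npy',W); cv2.imwrite(f'pics/{n}.png',p[:,:,::-1]); print(n,np.round(camera_params(n)['T'],2).tolist(),camera_params(n)['fx'])
E
```

```text
{'time': 0.0, 'qpos': array([-1.00281091,  0.50184139, -0.42676492,  1.55144511,  0.22077232,
        1.13831398, -0.21032816]), 'joint_velocities': array([ 0.00147353,  0.00225059, -0.00082608,  0.00020189, -0.00094575,
       -0.00057785,  0.00173081]), 'effort': array([ 4.62026983e-04, -5.69529104e+01, -5.81631124e+00, -2.80939007e+01,
        1.05285933e-02,  1.21531458e-02,  2.92761433e-05]), 'eef_pos': array([195.01326874, 619.68115347, 403.6627809 ]), 'tool_rot': array([-4.76862285e-01, -3.10481367e+00,  3.02245880e-03]), 'wrist_force': array([-0.16161601, -0.39259085, -0.05141355]), 'torque': array([ 0.00225806,  0.03717448, -0.06330418]), 'grasp_force': 0.0, 'gripper_width': 0.999824141594618}
scene [[0.51, -0.37, 0.77, -497.68], [-0.86, -0.2, 0.47, -567.62], [-0.02, -0.91, -0.42, 683.45], [0.0, 0.0, 0.0, 1.0]] 418.80786446591037
top [[-0.03, -0.99, 0.14, 425.28], [-1.0, 0.03, -0.02, 86.63], [0.01, -0.14, -0.99, 1141.67], [0.0, 0.0, 0.0, 1.0]] 409.6268349882333
```

View pics/top.png

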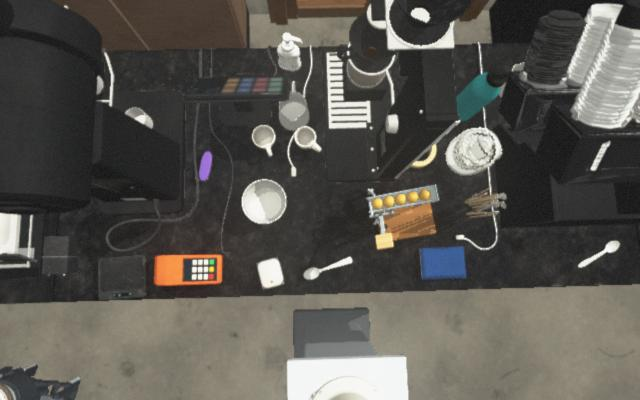

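View pics/scene.png

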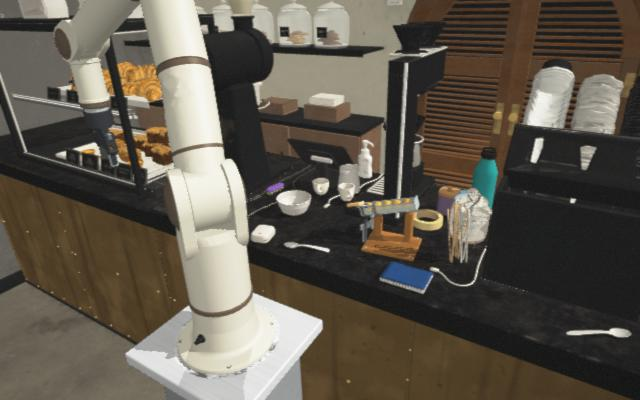

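```bash
python3 - <<'E'
from h import *
W=np.load('top.npy'); p=cv2.imread('pics/top.png'); hsv=cv2.cvtColor(p,cv2.COLOR_BGR2HSV)
c=camera_params('top');T=np.array(c['T'])
def ray(u,v,z):
    d=T[:3,:3]@np.array([(u-c['cx'])/c['fx'],(v-c['cy'])/c['fy'],1]); return T[:3,3]+d*(z-T[2,3])/d[2]
def pr(X):
    q=T[:3,:3].T@(np.array(X)-T[:3,3]); return np.round([q[0]/q[2]*c['fx']+c['cx'],q[1]/q[2]*c['fy']+c['cy']],1)
# bowl
m=np.zeros(p.shape[:2],bool);m[170:230,235:295]=1
b=m&(W[...,2]>45)&(W[...,2]<75)
pts=W[b]; (cx,cy),r=cv2.minEnclosingCircle(pts[:,:2].astype(np.float32)); print('bowl',cx,cy,r,b.sum(),np.nanmax(W[m][:,2]))
g=(m&(hsv[...,2]>110)).astype(np.uint8)
n,l,st,ce=cv2.connectedComponentsWithStats(g);i=1+np.argmax(st[1:,4]);cn=np.argwhere(l==i)[:,::-1].astype(np.float32)
(u,v),r=cv2.minEnclosingCircle(cn);print('bowl rim px',u,v,r,ray(u,v,57))
# chocolates
m=np.zeros(p.shape[:2],bool);m[180:218,365:445]=1
g=(m&(hsv[...,0]>12)&(hsv[...,0]<30)&(hsv[...,1]>140)&(hsv[...,2]>140)).astype(np.uint8)
n,l,st,ce=cv2.connectedComponentsWithStats(g)
for i in range(1,n):
    if st[i,4]>20:
        w=W[l==i]; print('choc',ce[i],st[i,4],np.nanmedian(w,0),np.nanmax(w[:,2]))
# paddle
m[:]=0;m[225:255,368:400]=1
g=m&(W[...,2]>120);print('pad',g.sum(),W[g].mean(0),W[g].min(0),W[g].max(0))
# dispenser grid of heights
np.set_printoptions(linewidth=250)
print(np.round(W[182:252:3,360:446:4,2]).astype(int))
print(ray(384,240,156))
E
python3 - <<'E'
import cv2
p=cv2.imread('pics/top.png')[150:290,230:480]
cv2.imwrite('pics/crop.png',cv2.resize(p,None,fx=3.2,fy=3.2,interpolation=cv2.INTER_CUBIC))
E
```

```text
bowl 571.0845336914062 209.89764404296875 59.63099670410156 246 61.592455895747435
bowl rim px 263.7403259277344 201.18533325195312 23.122373580932617 [569.78859719 209.39163125  57.        ]
choc [424.37662338 194.54545455] 77 [ 564.07283631 -196.79148649  142.0303699 ] 148.3770706722479
choc [412.21333333 196.84      ] 75 [ 559.98844793 -168.13367861  133.89025161] 140.30451767367003
choc [388.71282051 201.52307692] 195 [ 552.22269464 -111.77672689  118.21913664] 130.77870443548738
choc [414.52367688 211.93871866] 359 [ 534.49818054 -206.31204751   10.09497322] 17.1727219958791
pad 278 [457.86955732 -87.80127645 154.16167823] [ 436.17962082 -106.74952574  131.86419135] [492.90839937 -69.10739772 168.51145726]
[[                   1                   -1                    1                   -1 -9223372036854775808                    3                    2                    0                    2                    0                    3
                    -2                   -2                    0                    0                   -3                   -3                   
[... 10231 characters left out ...]
 10                   13                   11                   13                   12                   10                    7]
 [                   0                    0                   -2                    0                    5                   -1                   -3                    2                    1                    2                    1
                     0                    1                    0                    1                   10                   10                   12                    8                   11                   10                   11]]
[455.07822886 -88.85057694 156.        ]<stdin>:27: RuntimeWarning: invalid value encountered in cast
```

View pics/crop.png

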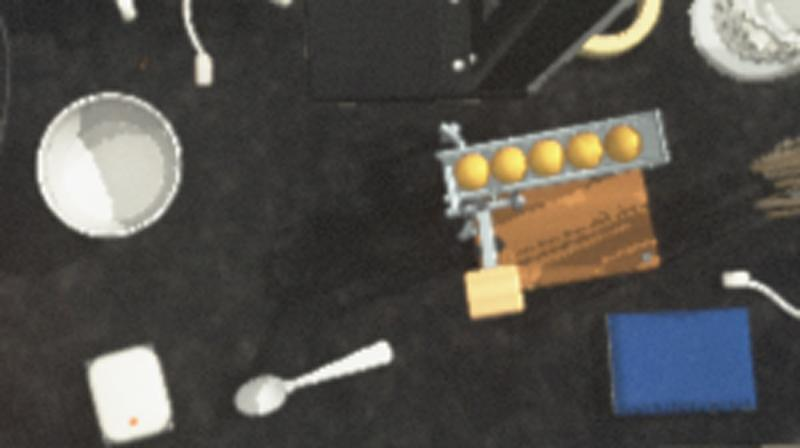

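```bash
cat >> h.py <<'E'
_c=camera_params('top');_T=np.array(_c['T'])
def ray(u,v,z):
    d=_T[:3,:3]@np.array([(u-_c['cx'])/_c['fx'],(v-_c['cy'])/_c['fy'],1]); return _T[:3,3]+d*(z-_T[2,3])/d[2]
def C(u,v,z): return ray(230+(u+.5)/3.2-.5,150+(v+.5)/3.2-.5,z)
E
python3 - <<'E'
from h import *
np.set_printoptions(precision=1,suppress=True,linewidth=150)
c1=C(472,171,100);c5=C(624,142,134);d=(c5-c1)[:2];print(c1,c5,np.linalg.norm(d),'exp 115')
ex=d/np.linalg.norm(d);ey=np.array([-ex[1],ex[0]])
print('ex',ex,ey)
W=np.load('top.npy')
m=np.zeros(W.shape[:2],bool);m[178:225,355:450]=1
m&=(W[...,2]>68)
P=W[m];x=(P[:,:2]-c1[:2])@ex;y=(P[:,:2]-c1[:2])@ey
k=abs(y)<20
print('along',x[k].min(),x[k].max(), np.percentile(x[k],[2,98]),'mid',(x[k].min()+x[k].max())/2)
# board
pd=C(495,292,156)[:2]; print('pad rel',(pd-c1[:2])@ex,(pd-c1[:2])@ey,pd)
for xx in range(300,800,50):
    print(xx,[int(np.nanmax(np.append(W[(abs(W[...,0]-xx)<25)&(abs(W[...,1]-yy)<25)][:,2],-9))) for yy in range(600,-300,-50)])
E
```

```text
[551.4 -86.1 100. ] [ 566.9 -200.3  134. ] 115.27358176410084 exp 115
ex [ 0.1 -1. ] [1.  0.1]
along -26.62245910794918 145.64713188854125 [-20.9 142.1] mid 59.512336390296035
pad rel -9.79675814189107 -98.11377996973792 [452.9 -89.6]
300 [21, 6, 5, 6, 5, 5, 4, 5, 6, 3, 4, 3, 4, 4, 3, 4, 6, 6]
350 [27, 25, 66, 66, 49, 37, 6, 23, 31, 31, 11, 9, 5, 8, 9, 8, 16, 18]
400 [27, 25, 65, 68, 49, 39, 6, 29, 32, 31, 11, 18, 12, 6, 7, 6, 15, 17]
450 [24, 25, 66, 66, 47, 37, 23, 7, 7, 6, 6, 7, 7, 159, 168, 18, 15, 15]
500 [12, 559, 579, 552, 6, 7, 7, 60, 60, 61, 6, 6, 6, 122, 145, 16, 16, 14]
550 [40, 41, 581, 556, 13, 6, 8, 59, 33, 61, 5, 5, 8, 117, 133, 140, 160, 154]
600 [226, 314, 584, 555, 13, 6, 9, 61, 59, 61, 6, 34, 39, 63, 120, 136, 156, 131]
650 [-9, -9, 583, 559, 29, 27, 8, 58, 59, 11, 7, 40, 42, 47, 525, 525, 27, 26]
700 [-9, 583, 584, 558, 28, 27, 10, 5, 52, 7, 59, 56, 43, 44, 524, 525, 28, 29]
750 [-9, 585, 608, 564, 13, 9, 7, 53, 55, 57, 60, 58, 41, 604, 605, 605, -9, -9]
```

Request:
move_arm(rows=[{"dx": -0.04, "dy": -0.04, "rz": 0.14, "hand": -1}, {"dx": -0.08, "dy": -0.08, "rz": 0.28, "hand": -1}, {"dx": -0.12, "dy": -0.12, "rz": 0.42, "hand": -1}, {"dx": -0.16, "dy": -0.16, "rz": 0.57, "hand": -1}, {"dx": -0.211, "dy": -0.188, "rz": 0.71, "hand": -1}, {"dx": -0.263, "dy": -0.218, "rz": 0.85, "hand": -1}, {"dx": -0.314, "dy": -0.247, "rz": 0.99, "hand": -1}, {"dx": -0.355, "dy": -0.229, "rz": 1.13, "hand": -1}])

```text
validation failed for argument at $.ro...
```

Request:
move_arm(rows=[{"dx": -0.04, "dy": -0.04, "dz": 0.0, "rx": 0.0, "ry": 0.0, "rz": 0.14, "hand": -1.0}, {"dx": -0.08, "dy": -0.08, "dz": 0.0, "rx": 0.0, "ry": 0.0, "rz": 0.28, "hand": -1.0}, {"dx": -0.12, "dy": -0.12, "dz": 0.0, "rx": 0.0, "ry": 0.0, "rz": 0.42, "hand": -1.0}, {"dx": -0.16, "dy": -0.16, "dz": 0.0, "rx": 0.0, "ry": 0.0, "rz": 0.57, "hand": -1.0}, {"dx": -0.211, "dy": -0.188, "dz": 0.0, "rx": 0.0, "ry": 0.0, "rz": 0.71, "hand": -1.0}, {"dx": -0.263, "dy": -0.218, "dz": 0.0, "rx": 0.0, "ry": 0.0, "rz": 0.85, "hand": -1.0}, {"dx": -0.314, "dy": -0.247, "dz": 0.0, "rx": 0.0, "ry": 0.0, "rz": 0.99, "hand": -1.0}, {"dx": -0.355, "dy": -0.229, "dz": 0.0, "rx": 0.0, "ry": 0.0, "rz": 1.13, "hand": -1.0}])

```text
time: 1.1
eef_pos: [466.6, 290.5, 404.6]
tool_rot: [2.077, 2.355, -0.004]
wrist_force: [0.1, 1.8, 0.9]
gripper_width: 0.999
grasp_force: 0.0
```

Request:
move_arm(rows=[{"dx": 0.0, "dy": 0.046, "dz": 0.0, "rx": 0.0, "ry": 0.0, "rz": 0.0, "hand": -1.0}, {"dx": -0.002, "dy": 0.092, "dz": 0.0, "rx": 0.0, "ry": 0.0, "rz": 0.0, "hand": -1.0}, {"dx": -0.002, "dy": 0.092, "dz": 0.05, "rx": 0.0, "ry": 0.0, "rz": 0.0, "hand": -1.0}, {"dx": -0.002, "dy": 0.092, "dz": 0.1, "rx": 0.0, "ry": 0.0, "rz": 0.0, "hand": -1.0}, {"dx": -0.002, "dy": 0.092, "dz": 0.15, "rx": 0.0, "ry": 0.0, "rz": 0.0, "hand": -1.0}, {"dx": -0.002, "dy": 0.092, "dz": 0.195, "rx": 0.0, "ry": 0.0, "rz": 0.0, "hand": -1.0}, {"dx": -0.002, "dy": 0.092, "dz": 0.195, "rx": 0.0, "ry": 0.0, "rz": 0.0, "hand": -1.0}])

```text
time: 1.98
eef_pos: [554.0, 304.3, 205.2]
tool_rot: [-2.063, -2.365, 0.014]
wrist_force: [-0.6, -0.0, 0.5]
gripper_width: 0.997
grasp_force: 0.0
```

```bash
python3 - <<'E'
from h import *
s=read_state();print(s['eef_pos'],s['tool_rot'],s['wrist_force'],s['qpos'])
p,_=capture('wrist');q,_=capture('scene')
cv2.imwrite('pics/w1.png',np.vstack([cv2.resize(p,(480,300)),cv2.resize(q[100:300,200:520],(480,300))])[:,:,::-1])
E
```

```text
[554.02166272 304.28066416 205.24902016] [-2.06302887 -2.36507127  0.01426878] [-0.58103483 -0.02910915  0.48497793] [-0.50424639  0.67969209 -0.05506613  1.72586249  0.05055699  0.74704061
 -0.4483224 ]
```

View pics/w1.png

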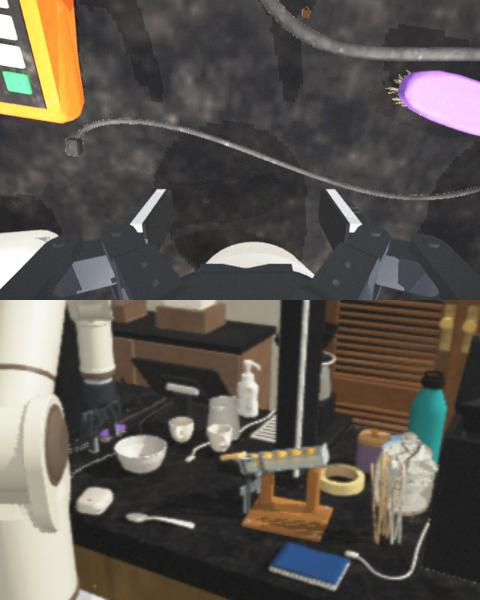

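Request:
move_arm(rows=[{"dx": -0.018, "dy": 0.003, "dz": 0.0, "rx": 0.0, "ry": 0.0, "rz": 0.0, "hand": -1.0}, {"dx": -0.034, "dy": 0.003, "dz": 0.0, "rx": 0.0, "ry": 0.0, "rz": 0.0, "hand": -1.0}, {"dx": -0.042, "dy": 0.003, "dz": 0.0, "rx": 0.0, "ry": 0.0, "rz": 0.0, "hand": -1.0}, {"dx": -0.05, "dy": 0.0, "dz": 0.0, "rx": 0.0, "ry": 0.0, "rz": 0.0, "hand": -1.0}, {"dx": -0.06, "dy": -0.003, "dz": 0.0, "rx": 0.0, "ry": 0.0, "rz": 0.0, "hand": -1.0}, {"dx": -0.072, "dy": -0.007, "dz": 0.0, "rx": 0.0, "ry": 0.0, "rz": 0.0, "hand": -1.0}, {"dx": -0.086, "dy": -0.011, "dz": 0.0, "rx": 0.0, "ry": 0.0, "rz": 0.0, "hand": -1.0}, {"dx": -0.1, "dy": -0.015, "dz": 0.0, "rx": 0.0, "ry": 0.0, "rz": 0.0, "hand": -1.0}])

```text
time: 3.08
eef_pos: [554.9, 203.4, 209.6]
tool_rot: [-2.065, -2.367, 0.0]
wrist_force: [-0.3, 1.1, 1.0]
gripper_width: 0.998
grasp_force: 0.6
```

Request:
move_arm(rows=[{"dx": -0.015, "dy": -0.005, "dz": 0.0, "rx": 0.0, "ry": 0.0, "rz": 0.0, "hand": -1.0}, {"dx": -0.03, "dy": -0.01, "dz": 0.0, "rx": 0.0, "ry": 0.0, "rz": 0.0, "hand": -1.0}, {"dx": -0.045, "dy": -0.015, "dz": 0.0, "rx": 0.0, "ry": 0.0, "rz": 0.0, "hand": -1.0}, {"dx": -0.06, "dy": -0.02, "dz": 0.0, "rx": 0.0, "ry": 0.0, "rz": 0.0, "hand": -1.0}, {"dx": -0.075, "dy": -0.025, "dz": 0.0, "rx": 0.0, "ry": 0.0, "rz": 0.0, "hand": -1.0}, {"dx": -0.09, "dy": -0.03, "dz": 0.0, "rx": 0.0, "ry": 0.0, "rz": 0.0, "hand": -1.0}, {"dx": -0.1, "dy": -0.034, "dz": 0.0, "rx": 0.0, "ry": 0.0, "rz": 0.0, "hand": -1.0}, {"dx": -0.105, "dy": -0.036, "dz": 0.0, "rx": 0.0, "ry": 0.0, "rz": 0.0, "hand": -1.0}])

```text
time: 4.08
eef_pos: [533.5, 94.7, 209.7]
tool_rot: [-2.066, -2.366, 0.0]
wrist_force: [-0.1, 0.7, 1.1]
gripper_width: 0.998
grasp_force: 0.5
```

```bash
python3 - <<'E'
from h import *
s=read_state();print(s['eef_pos'],s['tool_rot'],s['wrist_force'],s['time'])
p,_=capture('top')
cv2.imwrite('pics/t2.png',cv2.resize(p[150:290,230:480],None,fx=3.2,fy=3.2,interpolation=cv2.INTER_CUBIC)[:,:,::-1])
E
```

```text
[533.50227659  94.6913753  209.68100616] [-2.06626003e+00 -2.36640850e+00  1.93494619e-04] [-0.0715156   0.71866133  1.10617145] 4.075
```

View pics/t2.png

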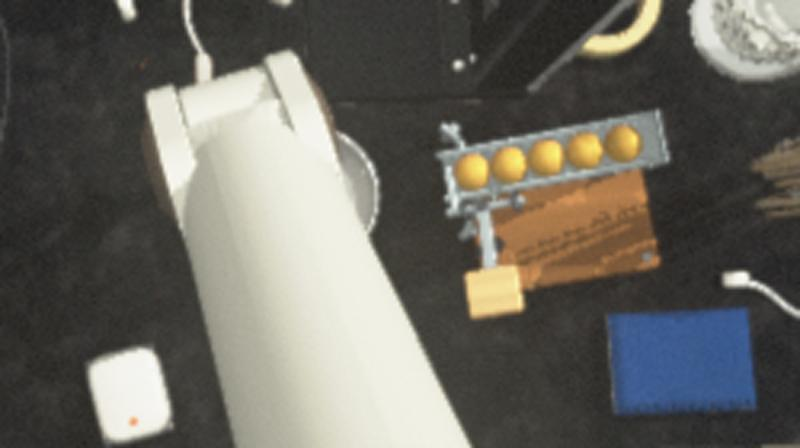

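Request:
move_arm(rows=[{"dx": -0.01, "dy": -0.003, "dz": 0.0, "rx": 0.0, "ry": 0.0, "rz": 0.0, "hand": -1.0}, {"dx": -0.02, "dy": -0.006, "dz": 0.0, "rx": 0.0, "ry": 0.0, "rz": 0.0, "hand": -1.0}, {"dx": -0.028, "dy": -0.007, "dz": 0.0, "rx": 0.0, "ry": 0.0, "rz": 0.0, "hand": -1.0}, {"dx": -0.036, "dy": -0.007, "dz": 0.0, "rx": 0.0, "ry": 0.0, "rz": 0.0, "hand": -1.0}, {"dx": -0.044, "dy": -0.007, "dz": 0.0, "rx": 0.0, "ry": 0.0, "rz": 0.0, "hand": -1.0}, {"dx": -0.05, "dy": -0.007, "dz": 0.0, "rx": 0.0, "ry": 0.0, "rz": 0.0, "hand": -1.0}, {"dx": -0.055, "dy": -0.007, "dz": 0.0, "rx": 0.0, "ry": 0.0, "rz": 0.0, "hand": -1.0}, {"dx": -0.058, "dy": -0.007, "dz": 0.0, "rx": 0.0, "ry": 0.0, "rz": 0.0, "hand": -1.0}])

```text
time: 5.12
eef_pos: [534.6, 36.8, 209.7]
tool_rot: [-2.066, -2.367, -0.0]
wrist_force: [-0.3, 0.8, 0.3]
gripper_width: 1.003
grasp_force: 0.4
```

```bash
python3 - <<'E'
from h import *
s=read_state();print(s['eef_pos'],s['tool_rot'],s['wrist_force'],s['time'])
p,W=cloud('top')
cv2.imwrite('pics/t3.png',cv2.resize(p[170:250,330:450],None,fx=6,fy=6,interpolation=cv2.INTER_CUBIC)[:,:,::-1])
E
```

```text
[534.62737052  36.83157059 209.68741584] [-2.06556028e+00 -2.36702890e+00 -1.69048207e-05] [-0.29129775  0.78995123  0.33259668] 5.125
```

View pics/t3.png

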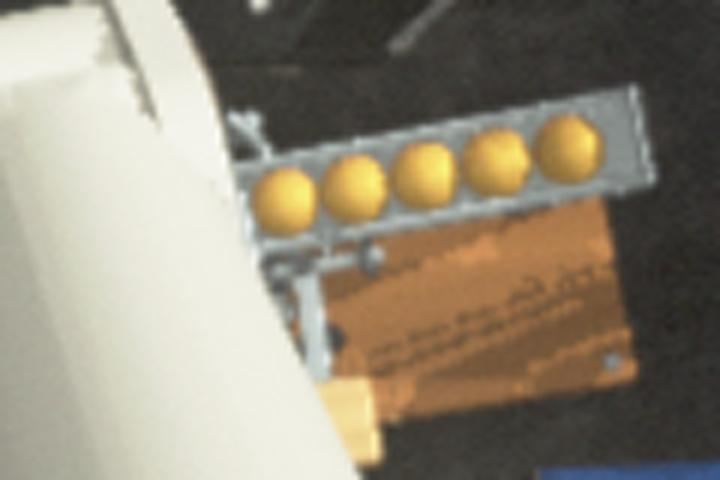

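Request:
move_arm(rows=[{"dx": -0.002, "dy": 0.0, "dz": 0.0, "rx": 0.0, "ry": 0.0, "rz": 0.0, "hand": -1.0}, {"dx": -0.004, "dy": 0.0, "dz": 0.0, "rx": 0.0, "ry": 0.0, "rz": 0.0, "hand": -1.0}, {"dx": -0.006, "dy": 0.0, "dz": 0.0, "rx": 0.0, "ry": 0.0, "rz": 0.0, "hand": -1.0}, {"dx": -0.008, "dy": 0.0, "dz": 0.0, "rx": 0.0, "ry": 0.0, "rz": 0.0, "hand": -1.0}])

```text
time: 5.68
eef_pos: [535.7, 29.2, 209.7]
tool_rot: [-2.065, -2.367, -0.0]
wrist_force: [0.9, 0.6, -0.1]
gripper_width: 1.0
grasp_force: 0.4
```

Request:
move_arm(rows=[{"dx": -0.002, "dy": 0.0, "dz": 0.0, "rx": 0.0, "ry": 0.0, "rz": 0.0, "hand": -1.0}])

```text
time: 5.8
eef_pos: [535.9, 27.1, 209.7]
tool_rot: [-2.065, -2.367, 0.0]
wrist_force: [1.0, 0.4, -0.3]
gripper_width: 0.996
grasp_force: 0.4
```

Request:
move_arm(rows=[{"dx": -0.002, "dy": 0.0, "dz": 0.0, "rx": 0.0, "ry": 0.0, "rz": 0.0, "hand": -1.0}])

```text
time: 5.92
eef_pos: [536.2, 25.1, 209.7]
tool_rot: [-2.065, -2.367, 0.0]
wrist_force: [0.7, 0.7, -0.0]
gripper_width: 0.994
grasp_force: 0.4
```

Request:
move_arm(rows=[{"dx": -0.002, "dy": 0.0, "dz": 0.0, "rx": 0.0, "ry": 0.0, "rz": 0.0, "hand": -1.0}])

```text
time: 6.05
eef_pos: [536.5, 23.1, 209.7]
tool_rot: [-2.065, -2.367, 0.0]
wrist_force: [-0.4, -0.1, 0.1]
gripper_width: 1.001
grasp_force: 0.4
```

Request:
move_arm(rows=[{"dx": -0.0015, "dy": 0.0, "dz": 0.0, "rx": 0.0, "ry": 0.0, "rz": 0.0, "hand": -1.0}])

```text
time: 6.18
eef_pos: [536.7, 21.6, 209.7]
tool_rot: [-2.065, -2.367, 0.0]
wrist_force: [1.0, 0.8, 0.4]
gripper_width: 0.996
grasp_force: 0.4
```

Request:
move_arm(rows=[{"dx": -0.0015, "dy": 0.0, "dz": 0.0, "rx": 0.0, "ry": 0.0, "rz": 0.0, "hand": -1.0}])

```text
time: 6.3
eef_pos: [536.9, 20.2, 209.7]
tool_rot: [-2.065, -2.367, 0.0]
wrist_force: [0.3, 0.7, 0.1]
gripper_width: 1.001
grasp_force: 0.4
```

```bash
python3 - <<'E'
from h import *
q,_=capture('scene');w,_=capture('wrist')
cv2.imwrite('pics/s4.png',np.hstack([cv2.resize(q[180:280,310:430],(480,400),interpolation=cv2.INTER_CUBIC),cv2.resize(w,(320,400))])[:,:,::-1])
E
```

```text
(no output)
```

View pics/s4.png

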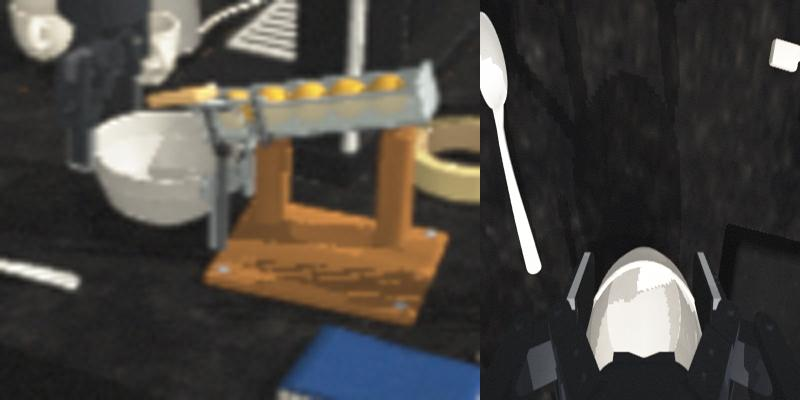

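Request:
move_arm(rows=[{"dx": -0.0015, "dy": 0.0, "dz": 0.0, "rx": 0.0, "ry": 0.0, "rz": 0.0, "hand": -1.0}])

```text
time: 6.52
eef_pos: [537.1, 18.9, 209.7]
tool_rot: [-2.065, -2.367, -0.0]
wrist_force: [0.6, 0.3, -0.1]
gripper_width: 0.996
grasp_force: 0.4
```

Request:
move_arm(rows=[{"dx": -0.0015, "dy": 0.0, "dz": 0.0, "rx": 0.0, "ry": 0.0, "rz": 0.0, "hand": -1.0}])

```text
time: 6.65
eef_pos: [537.3, 17.3, 209.7]
tool_rot: [-2.065, -2.367, -0.0]
wrist_force: [-0.7, 0.1, -0.2]
gripper_width: 1.0
grasp_force: 0.4
```

Request:
move_arm(rows=[{"dx": -0.0015, "dy": 0.0, "dz": 0.0, "rx": 0.0, "ry": 0.0, "rz": 0.0, "hand": -1.0}])

```text
time: 6.78
eef_pos: [537.5, 15.7, 209.7]
tool_rot: [-2.065, -2.367, 0.0]
wrist_force: [0.8, 1.4, 0.7]
gripper_width: 0.998
grasp_force: 0.4
```

```bash
python3 - <<'E'
from h import *
p,W=cloud('top')
# wrist cloud: bowl rim fit
s=read_state();print(s['eef_pos'],s['wrist_force'])
p,W=cloud('wrist')
m=(W[...,2]>50)&(W[...,2]<64); m[:,:200]=0;m[:,440:]=0
print(m.sum()); P=W[m]; print(P.min(0),P.max(0))
hsv=cv2.cvtColor(p,cv2.COLOR_RGB2HSV); m&=(hsv[...,2]>100)
P=W[m]; A=np.c_[2*P[:,:2],np.ones(len(P))]; x=np.linalg.lstsq(A,(P[:,:2]**2).sum(1),rcond=None)[0]; print(len(P),x[:2],np.sqrt(x[2]+x[0]**2+x[1]**2))
E
```

```text
[537.52597416  15.47423733 209.68511003] [-0.70224422  0.50404401 -0.46104024]
2972
[486.74057577 -21.77654415  50.00132814] [591.20741727  34.39526926  63.96736966]
1812 [537.28978373 -13.18711792] 43.19794807394548
```

```bash
python3 - <<'E'
from h import *
p,W=cloud('wrist')
np.set_printoptions(precision=0,suppress=True,linewidth=150)
for c in (320,300,345): print(c); print(np.c_[np.arange(240,345,4),W[240:345:4,c],p[240:345:4,c].mean(-1)])
cv2.imwrite('pics/w5.png',p[:,:,::-1])
E
```

```text
320
[[240. 534.   9.   0.  21.]
 [244. 534.   6.  -1.  18.]
 [248. 533.  20.  34. 135.]
 [252. 533.  23.  44. 148.]
 [256. 533.  23.  49. 149.]
 [260.  nan  nan  nan 170.]
 [264. 533.  24.  58. 255.]
 [268. 536.  -3.  10. 220.]
 [272. 536.  -7.   9. 255.]
 [276. 536.  -9.   9. 255.]
 [280. 537. -12.   8. 255.]
 [284. 537. -15.   7. 255.]
 [288. 538. -19.   6. 252.]
 [292. 538. -22.   5. 203.]
 [296. 538. -25.   4. 238.]
 [300. 539. -29.   3. 238.]
 [304. 539. -32.   3. 241.]
 [308. 540. -34.   4. 241.]
 [312. 540. -37.   4. 241.]
 [316. 540. -39.   4. 241.]
 [320. 541. -42.   4. 241.]
 [324. 541. -45.   4. 242.]
 [328. 541. -46.   6. 242.]
 [332. 542. -49.   7. 242.]
 [336. 542. -52.   7. 243.]
 [340. 542. -54.   8. 243.]
 [344. 543. -57.   8. 244.]]
300
[[240. 522.   8.   0.  19.]
 [244. 523.   5.  -0.  27.]
 [248. 523.   2.  -1.  20.]
 [252. 524.  20.  40. 137.]
 [256. 524.  20.  45. 150.]
 [260. 525.  21.  50. 142.]
 [264. 525.  22.  56. 251.]
 [268. 524.  -4.  11. 255.]
 [272. 525.  -7.  11. 200.]
 [276. 525. -10.  10. 201.]
 [280. 525. -13.   9. 204.]
 [284. 526. -16.   8. 205.]
[... 482 characters left out ...]
 [248. 547.  13.  15.  77.]
 [252. 544.  23.  42. 154.]
 [256. 544.  24.  48. 154.]
 [260. 544.  25.  52. 140.]
 [264. 543.  26.  58. 255.]
 [268. 550.  -1.  11. 255.]
 [272. 550.  -4.  10. 254.]
 [276. 551.  -8.   8. 254.]
 [280. 551. -10.   9. 254.]
 [284. 552. -13.   7. 255.]
 [288. 552. -16.   7. 203.]
 [292. 553. -19.   7. 236.]
 [296. 553. -23.   5. 237.]
 [300. 554. -26.   4. 237.]
 [304. 554. -29.   5. 238.]
 [308. 555. -31.   5. 240.]
 [312. 555. -34.   4. 240.]
 [316. 555. -37.   5. 238.]
 [320. 556. -39.   5. 238.]
 [324. 556. -41.   6. 240.]
 [328. 557. -44.   6. 241.]
 [332. 557. -47.   7. 241.]
 [336. 557. -48.   8. 240.]
 [340. 557. -51.   8. 241.]
 [344. 558. -54.   8. 241.]]
```

Request:
move_arm(rows=[{"dx": -0.0015, "dy": 0.0, "dz": 0.0, "rx": 0.0, "ry": 0.0, "rz": 0.0, "hand": -1.0}])

```text
time: 7.05
eef_pos: [537.7, 14.4, 209.7]
tool_rot: [-2.065, -2.367, -0.0]
wrist_force: [-0.2, 0.3, -0.5]
gripper_width: 0.999
grasp_force: 0.4
```

Request:
move_arm(rows=[{"dx": -0.0015, "dy": 0.0, "dz": 0.0, "rx": 0.0, "ry": 0.0, "rz": 0.0, "hand": -1.0}])

```text
time: 7.18
eef_pos: [537.9, 13.2, 209.7]
tool_rot: [-2.065, -2.367, -0.001]
wrist_force: [0.1, 3.3, 0.0]
gripper_width: 1.001
grasp_force: 1.8
```

```bash
python3 - <<'E'
from h import *
for i in range(3):
    p,W=cloud('wrist'); s=read_state();print(s['eef_pos'],s['wrist_force'],s['torque'])
# rim: per column, highest bright-pixel z~50-62 trailing
R=[]
for c in range(280,362,4):
    w=W[235:300,c]; k=(w[:,2]>53)&(w[:,2]<62)&(p[235:300,c].mean(-1)>120)
    if k.any(): R.append(np.median(w[k],0))
R=np.array(R); 
from scipy.optimize import least_squares
f=least_squares(lambda q:np.hypot(R[:,0]-q[0],R[:,1]-q[1])-59,[545,-34],loss='soft_l1');print(f.x,f.fun.round(1))
E
```

```text
[537.85014124  13.2948452  209.68544402] [-0.33027611  2.75351507  0.61432193] [ 0.57333868  0.03290991 -0.01145338]
[537.83377152  13.36735129 209.6745628 ] [0.15730013 2.37624075 0.16512255] [ 0.4992446   0.01847927 -0.02615183]
[537.84344456  13.3386621  209.64548399] [-0.88741771  3.62516003  0.31382446] [ 0.55084205  0.05117828 -0.03019011]
[544.171655   -35.15720359] [ 0.   0.1 -0.1 -0.1 -0.1  0.3 -0.2  0.   0.3  0.2 -0.3  0.1 -0.5 -0.4
  0.4  0.4 -0.3 -0.3  0.2  0.1  0.1]
```

Request:
move_arm(rows=[{"dx": 0.01, "dy": 0.0, "dz": 0.0, "rx": 0.0, "ry": 0.0, "rz": 0.0, "hand": -1.0}, {"dx": 0.03, "dy": 0.0, "dz": 0.0, "rx": 0.0, "ry": 0.0, "rz": 0.0, "hand": -1.0}, {"dx": 0.06, "dy": 0.0, "dz": 0.0, "rx": 0.0, "ry": 0.0, "rz": 0.0, "hand": -1.0}, {"dx": 0.08, "dy": 0.0, "dz": -0.03, "rx": 0.0, "ry": 0.0, "rz": 0.0, "hand": -1.0}, {"dx": 0.08, "dy": 0.0, "dz": -0.09, "rx": 0.0, "ry": 0.0, "rz": 0.0, "hand": -1.0}, {"dx": 0.08, "dy": 0.0, "dz": -0.15, "rx": 0.0, "ry": 0.0, "rz": 0.0, "hand": 1.0}, {"dx": 0.08, "dy": 0.0, "dz": -0.195, "rx": 0.0, "ry": 0.0, "rz": 0.0, "hand": 1.0}])

```text
time: 8.2
eef_pos: [527.1, 92.5, 407.6]
tool_rot: [2.064, 2.366, 0.003]
wrist_force: [0.5, -0.4, -0.6]
gripper_width: 0.602
grasp_force: 0.0
```

Request:
move_arm(rows=[{"dx": -0.034, "dy": -0.019, "dz": 0.0, "rx": 0.0, "ry": 0.0, "rz": 0.0, "hand": 1.0}, {"dx": -0.069, "dy": -0.038, "dz": 0.0, "rx": 0.0, "ry": 0.0, "rz": 0.0, "hand": 1.0}, {"dx": -0.103, "dy": -0.058, "dz": 0.0, "rx": 0.0, "ry": 0.0, "rz": 0.0, "hand": 1.0}, {"dx": -0.138, "dy": -0.077, "dz": 0.0, "rx": 0.0, "ry": 0.0, "rz": 0.0, "hand": 1.0}, {"dx": -0.172, "dy": -0.096, "dz": 0.0, "rx": 0.0, "ry": 0.0, "rz": 0.0, "hand": 1.0}, {"dx": -0.172, "dy": -0.096, "dz": 0.03, "rx": 0.0, "ry": 0.0, "rz": 0.0, "hand": 1.0}, {"dx": -0.172, "dy": -0.096, "dz": 0.06, "rx": 0.0, "ry": 0.0, "rz": 0.0, "hand": 1.0}, {"dx": -0.172, "dy": -0.096, "dz": 0.06, "rx": 0.0, "ry": 0.0, "rz": 0.0, "hand": 1.0}])

```text
time: 9.2
eef_pos: [454.0, -91.0, 343.0]
tool_rot: [-2.063, -2.364, 0.005]
wrist_force: [-0.3, 0.2, 0.5]
gripper_width: 0.001
grasp_force: 0.0
```

```bash
python3 - <<'E'
from h import *
s=read_state();print(s['eef_pos'],s['tool_rot'],s['wrist_force'],s['time'],s['gripper_width'])
q,_=capture('top');w,_=capture('scene')
cv2.imwrite('pics/s6.png',np.hstack([cv2.resize(q[160:260,330:450],(400,333)),cv2.resize(w[150:270,300:440],(390,333),interpolation=cv2.INTER_CUBIC)])[:,:,::-1])
E
```

```text
[454.02670702 -91.03977854 342.98993412] [-2.06285098 -2.36428586  0.00459306] [-0.33432633  0.24183465  0.46528034] 9.2 0.0007874744278567619
```

View pics/s6.png

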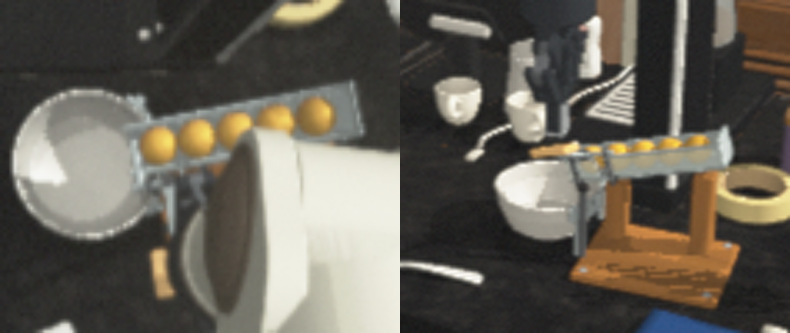

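Request:
move_arm(rows=[{"dx": 0.0, "dy": 0.0, "dz": 0.008, "rx": 0.0, "ry": 0.0, "rz": 0.0, "hand": 1.0}, {"dx": 0.0, "dy": 0.0, "dz": 0.014, "rx": 0.0, "ry": 0.0, "rz": 0.0, "hand": 1.0}, {"dx": -0.002, "dy": -0.002, "dz": 0.02, "rx": 0.0, "ry": 0.0, "rz": 0.0, "hand": 1.0}, {"dx": -0.004, "dy": -0.004, "dz": 0.026, "rx": 0.0, "ry": 0.0, "rz": 0.0, "hand": 1.0}])

```text
time: 9.8
eef_pos: [451.4, -95.7, 318.3]
tool_rot: [-2.064, -2.367, 0.001]
wrist_force: [-2.3, 0.8, 3.3]
gripper_width: 0.004
grasp_force: 1.8
```

Request:
move_arm(rows=[{"dx": -0.002, "dy": -0.001, "dz": 0.008, "rx": 0.0, "ry": 0.0, "rz": 0.0, "hand": 1.0}, {"dx": -0.004, "dy": -0.003, "dz": 0.016, "rx": 0.0, "ry": 0.0, "rz": 0.0, "hand": 1.0}, {"dx": -0.006, "dy": -0.004, "dz": 0.024, "rx": 0.0, "ry": 0.0, "rz": 0.0, "hand": 1.0}, {"dx": -0.007, "dy": -0.004, "dz": 0.029, "rx": 0.0, "ry": 0.0, "rz": 0.0, "hand": 1.0}])

```text
time: 10.3
eef_pos: [448.9, -104.0, 289.3]
tool_rot: [2.066, 2.366, -0.0]
wrist_force: [-2.7, -1.6, 6.5]
gripper_width: 0.002
grasp_force: 3.3
```

Request:
move_arm(rows=[{"dx": 0.0, "dy": -0.001, "dz": 0.002, "rx": 0.0, "ry": 0.0, "rz": 0.0, "hand": 1.0}, {"dx": 0.0, "dy": -0.001, "dz": 0.004, "rx": 0.0, "ry": 0.0, "rz": 0.0, "hand": 1.0}])

```text
time: 10.55
eef_pos: [448.7, -104.5, 286.0]
tool_rot: [2.064, 2.364, 0.001]
wrist_force: [-1.3, -2.5, 7.3]
gripper_width: -0.0
grasp_force: 3.2
```

Request:
move_arm(rows=[{"dx": 0.0, "dy": 0.0, "dz": 0.002, "rx": 0.0, "ry": 0.0, "rz": 0.0, "hand": 1.0}])

```text
time: 10.68
eef_pos: [448.9, -104.8, 284.3]
tool_rot: [2.064, 2.363, 0.001]
wrist_force: [-2.4, -2.8, 14.7]
gripper_width: 0.003
grasp_force: 6.9
```

Request:
move_arm(rows=[{"dx": 0.0, "dy": 0.0, "dz": 0.002, "rx": 0.0, "ry": 0.0, "rz": 0.0, "hand": 1.0}])

```text
time: 10.8
eef_pos: [449.2, -105.0, 283.4]
tool_rot: [2.064, 2.363, 0.002]
wrist_force: [-6.9, -2.1, 30.1]
gripper_width: 0.001
grasp_force: 14.5
```

Request:
move_arm(rows=[{"dx": 0.0, "dy": 0.0, "dz": -0.001, "rx": 0.0, "ry": 0.0, "rz": 0.0, "hand": 1.0}, {"dx": 0.0, "dy": 0.0, "dz": -0.001, "rx": 0.0, "ry": 0.0, "rz": 0.0, "hand": 1.0}, {"dx": 0.0, "dy": 0.0, "dz": -0.001, "rx": 0.0, "ry": 0.0, "rz": 0.0, "hand": 1.0}, {"dx": 0.0, "dy": 0.0, "dz": -0.001, "rx": 0.0, "ry": 0.0, "rz": 0.0, "hand": 1.0}, {"dx": 0.0, "dy": 0.0, "dz": -0.001, "rx": 0.0, "ry": 0.0, "rz": 0.0, "hand": 1.0}, {"dx": 0.0, "dy": 0.0, "dz": -0.001, "rx": 0.0, "ry": 0.0, "rz": 0.0, "hand": 1.0}, {"dx": 0.0, "dy": 0.0, "dz": -0.001, "rx": 0.0, "ry": 0.0, "rz": 0.0, "hand": 1.0}, {"dx": 0.0, "dy": 0.0, "dz": -0.001, "rx": 0.0, "ry": 0.0, "rz": 0.0, "hand": 1.0}])

```text
time: 11.8
eef_pos: [448.9, -104.9, 284.1]
tool_rot: [2.064, 2.363, 0.002]
wrist_force: [-4.0, -2.3, 15.6]
gripper_width: 0.003
grasp_force: 7.9
```

```bash
cat >> h.py <<'E'
def balls():
    p,W=cloud('top'); h=cv2.cvtColor(p,cv2.COLOR_RGB2HSV)
    g=((h[...,0]>15)&(h[...,0]<30)&(h[...,1]>150)&(h[...,2]>130)).astype(np.uint8); g[:170]=0;g[232:]=0;g[:,:325]=0;g[:,445:]=0
    n,l,st,ce=cv2.connectedComponentsWithStats(g)
    s=read_state(); print(s['time'],s['eef_pos'].round(1),s['wrist_force'].round(1))
    for i in range(1,n):
        if st[i,4]>15: print(ce[i].round(),st[i,4],np.nanmedian(W[l==i],0).round())
    return p
E
python3 - <<'E'
from h import *
q=balls()
w,_=capture('scene')
cv2.imwrite('pics/s7.png',np.hstack([cv2.resize(q[160:260,330:450],(400,333)),cv2.resize(w[150:270,300:440],(390,333),interpolation=cv2.INTER_CUBIC)])[:,:,::-1])
E
```

```text
11.85 [ 449.  -104.9  284.1] [-4.8 -1.7 16.6]
[425. 194.] 35 [ 563. -198.  143.]
[411. 197.] 41 [ 560. -166.  134.]
[399. 199.] 41 [ 556. -137.  126.]
[388. 201.] 40 [ 554. -109.  120.]
[355. 210.] 32 [543. -36.  31.]
```

View pics/s7.png

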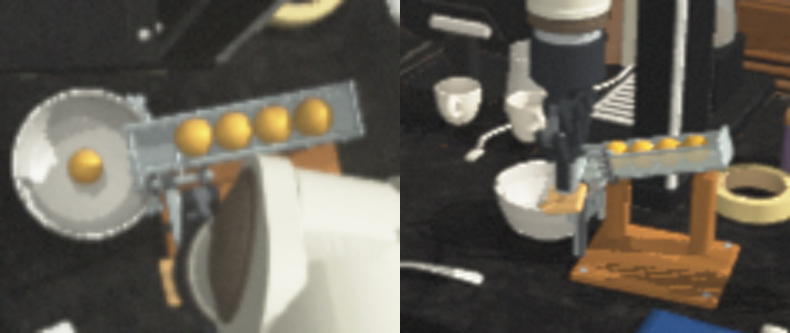

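The first chocolate lies in the bowl and four remain in the chute. Next I let the paddle up.

Request:
move_arm(rows=[{"dx": 0.004, "dy": 0.002, "dz": -0.012, "rx": 0.0, "ry": 0.0, "rz": 0.0, "hand": 1.0}, {"dx": 0.007, "dy": 0.004, "dz": -0.026, "rx": 0.0, "ry": 0.0, "rz": 0.0, "hand": 1.0}, {"dx": 0.01, "dy": 0.005, "dz": -0.042, "rx": 0.0, "ry": 0.0, "rz": 0.0, "hand": 1.0}, {"dx": 0.012, "dy": 0.006, "dz": -0.06, "rx": 0.0, "ry": 0.0, "rz": 0.0, "hand": 1.0}, {"dx": 0.012, "dy": 0.006, "dz": -0.06, "rx": 0.0, "ry": 0.0, "rz": 0.0, "hand": 1.0}, {"dx": 0.012, "dy": 0.006, "dz": -0.06, "rx": 0.0, "ry": 0.0, "rz": 0.0, "hand": 1.0}, {"dx": 0.012, "dy": 0.006, "dz": -0.06, "rx": 0.0, "ry": 0.0, "rz": 0.0, "hand": 1.0}, {"dx": 0.012, "dy": 0.006, "dz": -0.06, "rx": 0.0, "ry": 0.0, "rz": 0.0, "hand": 1.0}])

```text
time: 12.9
eef_pos: [451.9, -90.8, 342.0]
tool_rot: [-2.065, -2.366, 0.001]
wrist_force: [0.4, -0.4, -0.5]
gripper_width: 0.004
grasp_force: 0.0
```

Request:
move_arm(rows=[{"dx": 0.0, "dy": 0.0, "dz": 0.0, "rx": 0.0, "ry": 0.0, "rz": 0.0, "hand": 1.0}, {"dx": 0.0, "dy": 0.0, "dz": 0.0, "rx": 0.0, "ry": 0.0, "rz": 0.0, "hand": 1.0}, {"dx": 0.0, "dy": 0.0, "dz": 0.0, "rx": 0.0, "ry": 0.0, "rz": 0.0, "hand": 1.0}, {"dx": 0.0, "dy": 0.0, "dz": 0.0, "rx": 0.0, "ry": 0.0, "rz": 0.0, "hand": 1.0}, {"dx": 0.0, "dy": 0.0, "dz": 0.0, "rx": 0.0, "ry": 0.0, "rz": 0.0, "hand": 1.0}, {"dx": 0.0, "dy": 0.0, "dz": 0.0, "rx": 0.0, "ry": 0.0, "rz": 0.0, "hand": 1.0}, {"dx": 0.0, "dy": 0.0, "dz": 0.0, "rx": 0.0, "ry": 0.0, "rz": 0.0, "hand": 1.0}, {"dx": 0.0, "dy": 0.0, "dz": 0.0, "rx": 0.0, "ry": 0.0, "rz": 0.0, "hand": 1.0}])

```text
time: 13.9
eef_pos: [452.2, -90.7, 342.7]
tool_rot: [-2.065, -2.367, -0.0]
wrist_force: [-0.0, 0.1, 0.5]
gripper_width: -0.006
grasp_force: 0.0
```

```bash
python3 -c "
from h import *
balls()"
```

```text
13.95 [452.1 -90.7 342.7] [-0.5 -0.8  0.1]
[413. 196.] 27 [ 562. -170.  136.]
[399. 198.] 22 [ 559. -138.  127.]
[389. 200.] 40 [ 554. -113.  119.]
[378. 203.] 42 [550. -85. 110.]
[355. 210.] 38 [543. -36.  32.]
```

Request:
move_arm(rows=[{"dx": 0.0, "dy": 0.001, "dz": 0.008, "rx": 0.0, "ry": 0.0, "rz": 0.0, "hand": 1.0}, {"dx": 0.0, "dy": 0.001, "dz": 0.014, "rx": 0.0, "ry": 0.0, "rz": 0.0, "hand": 1.0}, {"dx": -0.002, "dy": 0.0, "dz": 0.02, "rx": 0.0, "ry": 0.0, "rz": 0.0, "hand": 1.0}, {"dx": -0.004, "dy": -0.002, "dz": 0.026, "rx": 0.0, "ry": 0.0, "rz": 0.0, "hand": 1.0}, {"dx": -0.006, "dy": -0.003, "dz": 0.034, "rx": 0.0, "ry": 0.0, "rz": 0.0, "hand": 1.0}, {"dx": -0.008, "dy": -0.004, "dz": 0.042, "rx": 0.0, "ry": 0.0, "rz": 0.0, "hand": 1.0}, {"dx": -0.01, "dy": -0.005, "dz": 0.05, "rx": 0.0, "ry": 0.0, "rz": 0.0, "hand": 1.0}, {"dx": -0.011, "dy": -0.006, "dz": 0.056, "rx": 0.0, "ry": 0.0, "rz": 0.0, "hand": 1.0}])

```text
time: 14.95
eef_pos: [447.9, -103.1, 286.4]
tool_rot: [2.065, 2.366, 0.0]
wrist_force: [-1.2, -1.0, 5.9]
gripper_width: -0.001
grasp_force: 3.1
```

Request:
move_arm(rows=[{"dx": -0.001, "dy": 0.0, "dz": 0.002, "rx": 0.0, "ry": 0.0, "rz": 0.0, "hand": 1.0}])

```text
time: 15.08
eef_pos: [448.2, -103.9, 284.5]
tool_rot: [2.065, 2.366, 0.001]
wrist_force: [-2.0, 1.2, 5.7]
gripper_width: -0.003
grasp_force: 3.1
```

Request:
move_arm(rows=[{"dx": 0.0, "dy": 0.0, "dz": 0.002, "rx": 0.0, "ry": 0.0, "rz": 0.0, "hand": 1.0}])

```text
time: 15.2
eef_pos: [448.4, -104.0, 283.2]
tool_rot: [2.065, 2.366, 0.001]
wrist_force: [-5.4, 1.3, 19.8]
gripper_width: -0.003
grasp_force: 10.1
```

Request:
move_arm(rows=[{"dx": 0.0, "dy": 0.0, "dz": 0.001, "rx": 0.0, "ry": 0.0, "rz": 0.0, "hand": 1.0}, {"dx": 0.0, "dy": 0.0, "dz": 0.001, "rx": 0.0, "ry": 0.0, "rz": 0.0, "hand": 1.0}, {"dx": 0.0, "dy": 0.0, "dz": 0.001, "rx": 0.0, "ry": 0.0, "rz": 0.0, "hand": 1.0}, {"dx": 0.0, "dy": 0.0, "dz": 0.001, "rx": 0.0, "ry": 0.0, "rz": 0.0, "hand": 1.0}, {"dx": 0.0, "dy": 0.0, "dz": 0.001, "rx": 0.0, "ry": 0.0, "rz": 0.0, "hand": 1.0}, {"dx": 0.0, "dy": 0.0, "dz": 0.001, "rx": 0.0, "ry": 0.0, "rz": 0.0, "hand": 1.0}, {"dx": 0.0, "dy": 0.0, "dz": 0.001, "rx": 0.0, "ry": 0.0, "rz": 0.0, "hand": 1.0}, {"dx": 0.0, "dy": 0.0, "dz": 0.001, "rx": 0.0, "ry": 0.0, "rz": 0.0, "hand": 1.0}])

```text
time: 16.2
eef_pos: [448.5, -104.0, 283.1]
tool_rot: [2.065, 2.365, 0.002]
wrist_force: [-6.4, 1.5, 20.5]
gripper_width: 0.002
grasp_force: 10.4
```

```bash
python3 -c "
from h import *
balls()"
```

```text
16.25 [ 448.4 -104.   283.1] [-5.7  0.2 20.8]
[412. 197.] 36 [ 561. -167.  134.]
[399. 199.] 36 [ 556. -137.  126.]
[387. 201.] 34 [ 554. -108.  119.]
[351. 212.] 79 [536. -23.  48.]
```

Request:
move_arm(rows=[{"dx": 0.004, "dy": 0.002, "dz": -0.012, "rx": 0.0, "ry": 0.0, "rz": 0.0, "hand": 1.0}, {"dx": 0.007, "dy": 0.004, "dz": -0.026, "rx": 0.0, "ry": 0.0, "rz": 0.0, "hand": 1.0}, {"dx": 0.01, "dy": 0.005, "dz": -0.042, "rx": 0.0, "ry": 0.0, "rz": 0.0, "hand": 1.0}, {"dx": 0.012, "dy": 0.006, "dz": -0.06, "rx": 0.0, "ry": 0.0, "rz": 0.0, "hand": 1.0}, {"dx": 0.012, "dy": 0.006, "dz": -0.08, "rx": 0.0, "ry": 0.0, "rz": 0.0, "hand": 1.0}, {"dx": 0.012, "dy": 0.006, "dz": -0.1, "rx": 0.0, "ry": 0.0, "rz": 0.0, "hand": 1.0}, {"dx": 0.012, "dy": 0.006, "dz": -0.1, "rx": 0.0, "ry": 0.0, "rz": 0.0, "hand": 1.0}, {"dx": 0.012, "dy": 0.006, "dz": -0.1, "rx": 0.0, "ry": 0.0, "rz": 0.0, "hand": 1.0}])

```text
time: 17.25
eef_pos: [452.1, -90.8, 381.0]
tool_rot: [-2.065, -2.367, 0.0]
wrist_force: [0.4, 0.4, -0.7]
gripper_width: -0.002
grasp_force: 0.0
```

Request:
move_arm(rows=[{"dx": 0.0, "dy": 0.0, "dz": 0.0, "rx": 0.0, "ry": 0.0, "rz": 0.0, "hand": 1.0}, {"dx": 0.0, "dy": 0.0, "dz": 0.0, "rx": 0.0, "ry": 0.0, "rz": 0.0, "hand": 1.0}, {"dx": 0.0, "dy": 0.0, "dz": 0.0, "rx": 0.0, "ry": 0.0, "rz": 0.0, "hand": 1.0}, {"dx": 0.0, "dy": 0.0, "dz": 0.0, "rx": 0.0, "ry": 0.0, "rz": 0.0, "hand": 1.0}, {"dx": 0.0, "dy": 0.0, "dz": 0.0, "rx": 0.0, "ry": 0.0, "rz": 0.0, "hand": 1.0}, {"dx": 0.0, "dy": 0.0, "dz": 0.0, "rx": 0.0, "ry": 0.0, "rz": 0.0, "hand": 1.0}, {"dx": 0.0, "dy": 0.0, "dz": 0.0, "rx": 0.0, "ry": 0.0, "rz": 0.0, "hand": 1.0}, {"dx": 0.0, "dy": 0.0, "dz": 0.0, "rx": 0.0, "ry": 0.0, "rz": 0.0, "hand": 1.0}])

```text
time: 18.25
eef_pos: [452.2, -90.7, 381.7]
tool_rot: [-2.065, -2.367, -0.0]
wrist_force: [-0.1, 0.4, 0.6]
gripper_width: 0.001
grasp_force: 0.0
```

```bash
python3 - <<'E'
from h import *
q=balls()
w,_=capture('scene')
cv2.imwrite('pics/s8.png',np.hstack([cv2.resize(q[160:260,330:450],(400,333)),cv2.resize(w[150:270,300:440],(390,333),interpolation=cv2.INTER_CUBIC)])[:,:,::-1])
E
```

```text
18.3 [452.2 -90.7 381.7] [ 0.9 -0.7 -0.9]
[401. 199.] 38 [ 557. -141.  127.]
[389. 201.] 43 [ 554. -113.  118.]
[377. 203.] 49 [551. -84. 111.]
[352. 211.] 74 [538. -23.  47.]
```

View pics/s8.png

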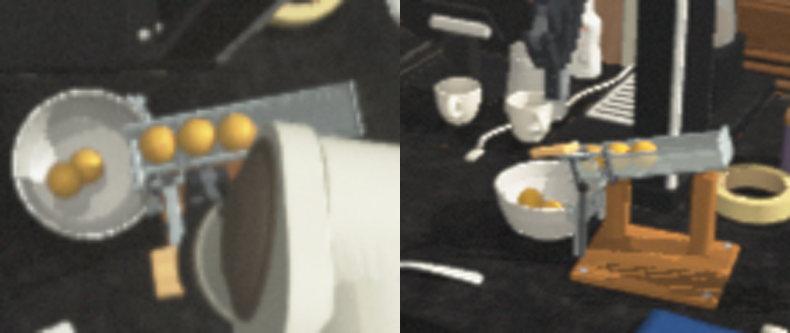

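```bash
python3 -c "
from workcell import *
print(finish_job())"
```

```text
the job is handed in; nothing more can be done
None
```

I handed the job in at about 18 s: the bowl was home in its rest with two chocolates in it, three were still in the chute, the paddle was fully up and the arm was clear; the judge's verdict was not shown.

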